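Print a weight label for a food sample

ROBOT

A 7-joint arm with a two-finger parallel gripper is mounted at the origin on the work surface. World frame = base frame: x ahead of the robot, y to its left, z up, the work surface at z = 0. Lengths are in mm, angles in rad, forces in N, time in s.
With the tool pointing down it reaches from about 425 to 875 mm from the base axis. Payload 4.7 kg.
Tool frame: the origin (TCP) lies midway between the tips of the shut fingers; the grasp point (between the pads) lies 19 mm behind it; z points along the fingers, y is the line along which they close (so a half turn about z gives the same grasp; the last joint's range is limited). The gripper opens to 85 mm and grips with 20 to 120 N. Pads are 22 mm wide; open, the fingers measure 114 mm over their backs; the gripper's body (76 mm by 85 mm) begins 54 mm behind the grasp point. The pads swing forward as they close: fully open they stand 13 mm farther back than shut.
Start: joints at [1.232, 0.321, -0.07, 1.45, 0.023, 1.371, -0.057], TCP at [224.574, -609.993, 231.349] pointing down, gripper open.
Joint ranges: [-2.86, 2.86], [-0.3, 2.09], [-1.38, 1.24], [0.06, 2.45], [-1.56, 4.7], [0.09, 2.05], [-2.69, 2.69]. Speed limits (rad/s): [2.57, 2.57, 3.14, 3.14, 3.14, 3.14, 3.14].

INTERFACE

Orientations are given as a unit quaternion [w, x, y, z].
In Python, from bench import arm, vision, job gives the robot as it stands. The module is installed in compiled form; this text tells all that it offers.
- The arm moves only by the shell command python3 -m inch 'ROWS' [OPENING] [FORCE]. ROWS is JSON, a list of rows, each an object of numbers: "x", "y", "z": the shift along the tool's x, y, z in m; "roll": the turn about the tool's z in degrees. In form: [{"x": .., "y": .., "z": .., "roll": ..}, ...]. A call has 1 to 12 rows; each row is the pose to reach, as a shift and turn from the pose commanded when the call began, along the tool's axes at that moment; what a row does not reach only later rows make up. A row lasts 1/8 s, in which the tool goes at most 62.5 mm and 10.7 degrees, less where a joint would pass 70% of its speed; a pose out of reach is approached as far as the arm can. A call with a gripper value outside its range is refused whole. OPENING is the finger opening in m, from 0 to 0.0854, set as the call begins (- or left out, the last holds). The fingers move at their own pace and stop on an object; FORCE is the grip in N (left out, the last holds). Time passes only in rows, so rows that repeat a pose let the fingers close. It gives the time, the measured TCP pose, the force, the opening and the grip force at its end, in the units of the state.
- arm.state(): the state, without advancing time (a new reading comes with each control period).
- vision.snapshot(name): name is "scene" or "top" or "wrist"; returns a dict with "color" (480x640x3 uint8, red, green, blue), "fx", "fy", "cx", "cy" (pixels), "extrinsics" (4x4, takes a point from world to camera coordinates); the wrist camera has in their place "T_tool_cam" (4x4, takes a point from camera to tool coordinates, whose origin is the TCP and whose axes are the flange's). Camera axes: x right, y down, z forward; pixel columns grow to the right and rows downward; lengths in mm; the calibration is good to about 2 mm. The wrist camera is an equidistant fisheye: a pixel r from the principal point sees the ray r / f radians off the axis. A picture is of the moment at which its call begins: read the wrist's pose just before it. There is no depth.
- job.job_done(): hands the job in; it is judged then, once.
The state is a dict: "t": time; "q": joint angles; "dq": joint speeds; "effort": joint torques, N m; "eef_pos": TCP position; "tcp_rot": TCP orientation; "force": force on the tool from outside, world axes, zero at the start; "moment": the same for the moment, N m; "opening": opening from 0.0 (shut) to 1.0 (fully open); "grasp_force": force on a finger pad.
Only numpy, scipy, OpenCV 4.12 (cv2) and the standard library are available. Lean on these libraries where they do the work, as an engineer would, in place of code of your own. Each camera call takes 0.05 s, during which the arm holds its last target. There are 200 camera calls.

TASK

A food sample jar stands on the scale and its weight is to be put on a label. With the fingertips only, push the green power button of the label printer all the way in so that it stays on, then press the scale's yellow hold key to freeze the reading, then its blue print key, pressing each one lightly and fully down and letting it go again. Do not press the red off key or the white tare key, do not touch the weighing pan or the jar on it, and leave the other two jars and the steel cup where they are.

Things in the scene. Friction and masses are not known exactly. Their poses are not given: they have to be found in the camera images.
- scale: light grey bench scale, 300 (x) by 280 (y) mm, fixed; origin: centre of its underside. The front (-x) is a keypad, x -150 to -60 mm, rising at 20 degrees from 40 to 73 mm above the bench. Row of four keys 125 mm in front of the origin, 50 mm apart; from the robot, left (+y) to right: red off, white tare, yellow hold, blue print; dark display above them. A push over 20 N is too hard.
- scale_pan: stainless weighing pan of the scale, 200 mm (x) by 250 mm (y), fixed on top of the scale; origin 83 mm above the bench at the centre of the pan, top face at 95 mm above the bench; its front edge is 70 mm behind (+x of) the centres of the keys.
- off_key (a joint): travel of the red off key, 0 m = up, 0.004 m = fully down; springs back when released; about 0.8 N to start it and 4 N fully down.
- off_key_top (a point): centre of the top face of the red key (off); cap 26 mm along the scale's y, 20 mm up the slope, top face 8 mm proud of the panel, about 57 mm above the bench. Axes: z out of the panel (along the key's travel), y as the scale's y.
- tare_key (a joint): travel of the white tare key, 0 m = up, 0.004 m = fully down; springs back when released; about 0.8 N to start it and 4 N fully down.
- tare_key_top (a point): centre of the top face of the white key (tare); cap 26 mm along the scale's y, 20 mm up the slope, top face 8 mm proud of the panel, about 57 mm above the bench. Axes: z out of the panel (along the key's travel), y as the scale's y.
- hold_key (a joint): travel of the yellow hold key, 0 m = up, 0.004 m = fully down; springs back when released; about 0.8 N to start it and 4 N fully down.
- hold_key_top (a point): centre of the top face of the yellow key (hold); cap 26 mm along the scale's y, 20 mm up the slope, top face 8 mm proud of the panel, about 57 mm above the bench. Axes: z out of the panel (along the key's travel), y as the scale's y. The key moves along this z, which leans 20 degrees from vertical towards the scale's front (-x).
- print_key (a joint): travel of the blue print key, 0 m = up, 0.004 m = fully down; springs back when released; about 0.8 N to start it and 4 N fully down.
- print_key_top (a point): centre of the top face of the blue key (print); cap 26 mm along the scale's y, 20 mm up the slope, top face 8 mm proud of the panel, about 57 mm above the bench. Axes: z out of the panel (along the key's travel), y as the scale's y. The key moves along this z, which leans 20 degrees from vertical towards the scale's front (-x).
- printer: desktop label printer, dark grey, 200 mm (x) by 120 mm (y) by 145 mm high, fixed; origin at the centre of its underside; front (label mouth) faces its -x. Its flat top carries one round green power button 55 mm in front of the origin. A push over 20 N is too hard.
- printer_power (a joint): travel of the green latching power button, straight down: 0 m = out (printer off), 0.005 m = fully in (on). It has stiff friction of about 2.5 N and no spring: it stays where it is pushed.
- printer_power_top (a point): centre of the top face of the green power button, 32 mm across; when out it stands 9 mm proud of the printer's top, 154 mm above the bench. Axes as the printer's.
- sample_jar: loose cream jar with red screw lid, 70 mm across, 75 mm tall, standing on the weighing pan; origin at the centre of its underside.
- jar_front: loose cream jar with red lid, 60 mm across, 65 mm tall, standing on the bench close in front of the robot; origin at the centre of its underside.
- jar_side: loose jar like jar_front, standing on the bench to the robot's right; origin at the centre of its underside.
- steel_cup: loose open stainless steel cup, 64 mm across the rim, 60 mm tall, standing on the bench to the robot's left; origin at the centre of its underside.
Things that resemble listed ones, but are neither listed nor needed, are in the scene too. Leave any pink or purple look-alike of the jar_front alone.

How it is judged (in metres and radians):
On the way, in this order (a step that is already met when the one before it is completed fails the run):
1. the printer's green power button is pushed in (value of joint printer_power above 0.0038 m), for 0.1 s.
2. the yellow hold key is pressed down (value of joint hold_key above 0.0025 m and value of joint print_key below 0.001 m), for 0.1 s.
3. the hold key is let go again, with the print key still up (value of joint each of hold_key, print_key below 0.001 m), for 0.05 s.
4. the blue print key is pressed down (value of joint print_key above 0.0025 m and value of joint hold_key below 0.001 m), for 0.1 s.
At the end, for the whole second after the job is handed in: the printer's power button is in (at least 3.8 of its 5 mm), all four scale keys are up again (within 1 mm), the sample jar stands at rest on the pan within 6 mm of where it was, the other jars and the steel cup at rest and upright within 15 mm of where they were (all of step 3 and value of joint printer_power above 0.0038 m and value of joint each of off_key, tare_key below 0.001 m and distance of sample_jar from where it was at the start of the episode below 0.006 m and distance of each of jar_front, jar_side, steel_cup from where it was at the start of the episode below 0.015 m and angle between each of sample_jar, jar_front, jar_side, steel_cup's own z axis and vertical below 0.1 rad and linear speed of each of sample_jar, jar_front, jar_side, steel_cup below 0.02 m/s); the robot touches nothing.
It fails at once if the red off key or the white tare key was pressed (1.5 mm or more) (value of joint any of off_key, tare_key above 0.0015 m).
It fails at once if the hold or print key was pressed before the printer was on (value of joint printer_power below 0.0035 m and value of joint any of hold_key, print_key above 0.002 m).
It fails at once if the robot touched the weighing pan or the jar on it ((contact force between scale_pan and the fingers above 0.3 N or contact force between scale_pan and the arm above 0.3 N) or (contact force between sample_jar and the fingers above 0.3 N or contact force between sample_jar and the arm above 0.3 N)).
It fails at once if the fingers pressed the scale or the printer too hard (over 20 N), or another part of the arm pushed on one of them (over 2 N) (contact force between any of scale, printer and the fingers above 20 N or contact force between any of scale, printer and the arm above 2 N).
It fails at once if the sample jar was shifted (6 mm), or another jar or the steel cup (15 mm), or one was lifted or tipped (distance of sample_jar from where it was at the start of the episode above 0.006 m or distance of any of jar_front, jar_side, steel_cup from where it was at the start of the episode above 0.015 m or angle between any of sample_jar, jar_front, jar_side, steel_cup's own z axis and vertical above 0.1 rad).
It also fails if it takes over 54 s, if anything falls off the work surface, if the arm or the gripper's body presses on something with over 40 N, if the wrist force passes 120 N, or if a joint passes its speed limit or range.

## Working session

There is one attempt and no reset: what is moved stays moved. The work goes in short steps, Python scripts to look and compute and a shell command to move; the robot and the scene stay as the last step left them, time stands still between calls to the robot, and variables do not carry over. Pictures are saved under pics/ and viewed, at most 10 in all, crops included, and the job is handed in when it is done.

```bash
mkdir -p pics
cat > h.py <<'E'
import numpy as np,cv2,pickle
from bench import arm,vision
def snap(n,f):
    s=vision.snapshot(n); pickle.dump(s,open(f'pics/{f}.pkl','wb')); cv2.imwrite(f'pics/{f}.png',s['color'][...,::-1]); return s
def world(s,u,v,z):
    E=np.array(s['extrinsics']); R,t=E[:3,:3],E[:3,3]; c=-R.T@t
    d=R.T@np.array([(u-s['cx'])/s['fx'],(v-s['cy'])/s['fy'],1]); return c+d*(z-c[2])/d[2]
def pix(s,p):
    E=np.array(s['extrinsics']); q=E[:3,:3]@np.array(p)+E[:3,3]; return [s['fx']*q[0]/q[2]+s['cx'],s['fy']*q[1]/q[2]+s['cy']]
E
python3 - <<'E'
from h import *
print(arm.state())
for n in('top','scene'):
    s=snap(n,n); print({k:s[k] for k in s if k!='color'})
E
```

```text
{'t': 0.0, 'q': array([ 1.2321564 ,  0.32180443, -0.07009774,  1.45168115,  0.02259264,
        1.37080771, -0.05690893]), 'dq': array([ 0.00148049, -0.00045088,  0.00130562,  0.00023952, -0.00020542,
       -0.000631  ,  0.00118947]), 'effort': array([ 5.70966813e-05, -4.93580997e+01, -3.82177150e-01, -3.14336407e+01,
        1.30193867e-02,  1.11988085e-02, -2.12042330e-06]), 'eef_pos': array([ 224.33100004, -609.48149603,  230.23258058]), 'tcp_rot': array([-9.33122440e-04,  9.84483778e-01,  1.75473003e-01, -2.11218268e-04]), 'force': array([-0.2849098 ,  0.04364078, -0.251724  ]), 'moment': array([-0.03161866,  0.04060717, -0.03419794]), 'grasp_force': 0.0, 'opening': 1.0019441437266747}
{'fx': 528.6125099974636, 'fy': 528.6125099974636, 'cx': 317.6816253337223, 'cy': 245.58372641919158, 'extrinsics': array([[ 2.58140363e-02, -9.99501567e-01,  1.81728828e-02,
        -3.02570666e+01],
       [-9.79534250e-01, -2.89199871e-02, -1.99189075e-01,
         5.44231025e+02],
       [ 1.99615352e-01, -1.26590871e-02, -9.79792559e-01,
         9.74407480e+02],
       [ 0.00000000e+00,  0.00000000e+00,  0.00000000e+00,
         1.00000000e+00]])}
{'fx': 474.0207431352342, 'fy': 474.0207431352342, 'cx': 326.5395358829332, 'cy': 242.59848172318337, 'extrinsics': array([[ 1.00492716e-02,  9.99812402e-01, -1.65581852e-02,
         5.72041197e-01],
       [ 7.33176856e-01, -1.86273581e-02, -6.79782847e-01,
        -3.40391539e+02],
       [-6.79963756e-01, -5.30875566e-03, -7.33226505e-01,
         1.31084511e+03],
       [ 0.00000000e+00,  0.00000000e+00,  0.00000000e+00,
         1.00000000e+00]])}
```

View pics/top.png

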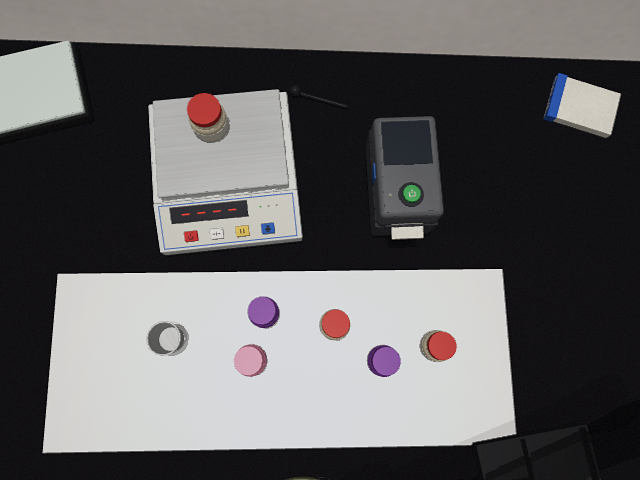

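View pics/scene.png

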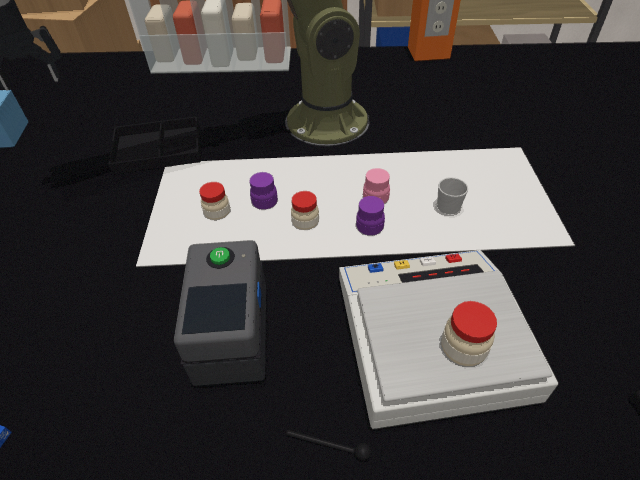

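The top view shows the printer's green button at (411,194). The keys are red (191,236), white (217,234), yellow (242,230) and blue (268,228). In the scene view green is at (220,257), yellow at (402,264) and blue at (376,268). The purple and pink jars are decoys. Next I'll segment these and cross-check the two cameras.

Run:
```python
from h import *
S={n:pickle.load(open(f'pics/{n}.pkl','rb')) for n in('top','scene')}
P={'green':(154,(411,194),(220,257),(45,85),22),'red':(57,(191,236),(454,258),(0,8),13),'yellow':(57,(242,230),(402,264),(15,35),13),'blue':(57,(268,228),(376,268),(100,125),13)}
W={}
for k,(z,a,b,h,w) in P.items():
    for n,(u,v) in(('top',a),('scene',b)):
        s=S[n]; hsv=cv2.cvtColor(s['color'],cv2.COLOR_RGB2HSV)
        m=cv2.inRange(hsv,(h[0],110,90),(h[1],255,255)); q=np.zeros_like(m); q[v-w:v+w,u-w:u+w]=m[v-w:v+w,u-w:u+w]
        pts=cv2.findNonZero(q); c,sz,an=cv2.minAreaRect(pts)
        p=world(s,*c,z); W[k,n]=p; print(k,n,np.round(c,1),np.round(sz,1),len(pts),p.round(1))
for n in S: print(n,np.linalg.norm(W['blue',n]-W['red',n]),np.linalg.norm(W['blue',n]-W['yellow',n]),W['blue',n]-W['red',n])
c=lambda s,x,y,w,h:cv2.resize(s['color'][y:y+h,x:x+w,::-1],(400,300),interpolation=cv2.INTER_CUBIC)
cv2.imwrite('pics/crop.png',np.vstack([np.hstack([c(S['top'],170,190,120,90),c(S['top'],371,160,80,60)]),np.hstack([c(S['scene'],360,235,120,90),c(S['scene'],180,230,80,60)])]))
# jar tops & scale front corners
for u,v,z,t in [(204,108,170,'sample lid'),(336,324,65,'front'),(440,346,65,'side'),(166,338,60,'cup'),(263,312,65,'purple'),(161,253,40,'scaleFL'),(302,240,40,'scaleFR')]: print(t,world(S['top'],u,v,z).round())
```

```text
green top [411.5 193. ] [16. 17.] 195 [ 626.2 -180.1  154. ]
green scene [219. 255.] [16. 18.] 217 [ 630.  -179.2  154. ]
red top [190.5 236. ] [10. 13.] 131 [556.2 232.3  57. ]
red scene [457.5 260.8] [24.4 11.4] 110 [569.3 237.9  57. ]
yellow top [242.1 230.5] [10.2 13.1] 132 [570.  132.9  57. ]
yellow scene [401.5 264.2] [ 7.9 14.8] 111 [575.  133.3  57. ]
blue top [267.2 230.7] [15.3 24.1] 127 [571.3  84.   57. ]
blue scene [375.  267.4] [ 8.2 13.9] 98 [581.7  83.9  57. ]
top 148.99953149934603 48.88676101132221 [  15.10454314 -148.2319573     0.        ]
scene 154.5368791928155 49.84162698544584 [  12.34861422 -154.04271731    0.        ]
sample lid [770. 199. 170.]
front [394. -53.  65.]
side [ 359. -248.   65.]
cup [360. 263.  60.]
purple [413.  84.  65.]
scaleFL [524. 291.  40.]
scaleFR [558.  16.  40.]
```

View pics/crop.png

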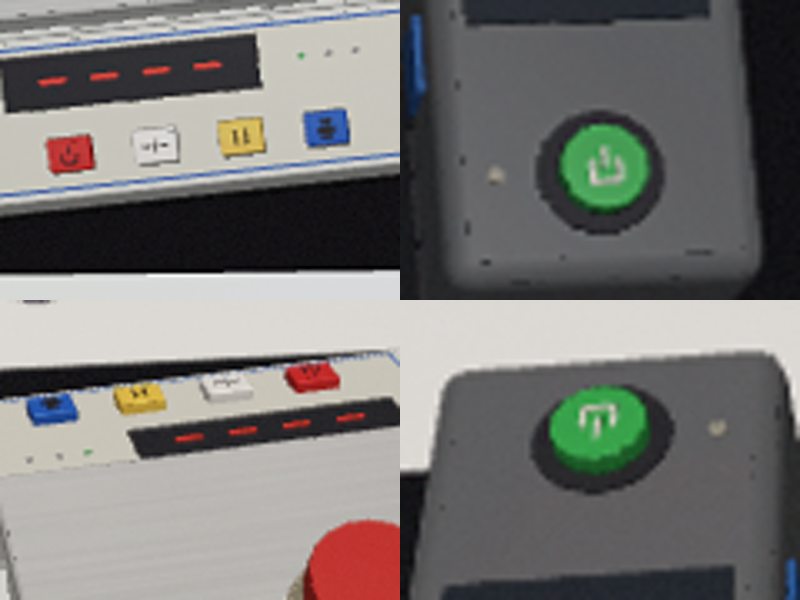

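The crop confirms the green power button, the yellow "II" hold key, and the blue print key at the far right. Merging both views gives green at about (628,-180,154), yellow (571.5,133,57) and blue (577,83.5,57). Scale yaw is about 7°, and the spacings agree with the 50 mm given.

```bash
cat > to.py <<'E'
import sys
from h import *
from scipy.spatial.transform import Rotation as R
s=arm.state(); q=s['tcp_rot']; M=R.from_quat(np.r_[q[1:],q[0]]).as_matrix()
print(((np.array(list(map(float,sys.argv[1:4])))-s['eef_pos'])@M/1000).round(4),'tcp',s['eef_pos'].round(1),'xang',np.degrees(np.arctan2(M[1,0],M[0,0])).round(1),'tilt',M[:,2].round(3),'F',s['force'].round(2),'t',s['t'])
E
python3 to.py 628 -180 200
```

```text
[ 0.5272 -0.2635  0.0307] tcp [ 224.4 -609.5  230.3] xang 20.2 tilt [-0.001  0.002 -1.   ] F [-0.13  0.24  0.16] t 0.1
```

```bash
python3 -m inch '[{"x":0.05,"y":-0.025,"z":0,"roll":4},{"x":0.1,"y":-0.05,"z":0,"roll":8},{"x":0.15,"y":-0.075,"z":0,"roll":13},{"x":0.2,"y":-0.1,"z":0,"roll":13},{"x":0.25,"y":-0.125,"z":0,"roll":13},{"x":0.3,"y":-0.15,"z":0,"roll":13},{"x":0.35,"y":-0.175,"z":0.01,"roll":13},{"x":0.4,"y":-0.2,"z":0.015,"roll":13},{"x":0.45,"y":-0.225,"z":0.02,"roll":13},{"x":0.5,"y":-0.25,"z":0.03,"roll":13},{"x":0.527,"y":-0.2635,"z":0.0305,"roll":13},{"x":0.527,"y":-0.2635,"z":0.0305,"roll":13}]' 0 20; python3 to.py 628 -180 170
```

```text
t: 1.6
eef_pos: [629.2, -176.6, 199.7]
tcp_rot: [-0.001, 0.998, 0.066, -0.0]
force: [0.2, -0.5, 0.5]
opening: 0.002
grasp_force: 0.0
[-0.0017  0.0033  0.0297] tcp [ 629.2 -176.6  199.7] xang 7.5 tilt [-0.001  0.002 -1.   ] F [ 0.19 -0.49  0.5 ] t 1.6
```

```bash
python3 -m inch '[{"x":-0.001,"y":0.0015,"z":0.015},{"x":-0.0015,"y":0.003,"z":0.03},{"x":-0.0015,"y":0.003,"z":0.03},{"x":-0.0015,"y":0.003,"z":0.03}]'; python3 to.py 628 -180 160; python3 -c "
from h import *
snap('top','t2');snap('scene','s2')
a=cv2.imread('pics/t2.png')[140:260,331:491];b=cv2.imread('pics/s2.png')[190:310,140:300]
cv2.imwrite('pics/c2.png',cv2.resize(np.hstack([a,b]),(800,300),interpolation=cv2.INTER_CUBIC))"
```

```text
[-0.0017  0.0033  0.0397] tcp [ 629.2 -176.6  199.7] xang 7.5 tilt [-0.001  0.002 -1.   ] F [ 0.19 -0.49  0.5 ] t 1.6schema error: expected keys x, y, z, roll
```

View pics/c2.png

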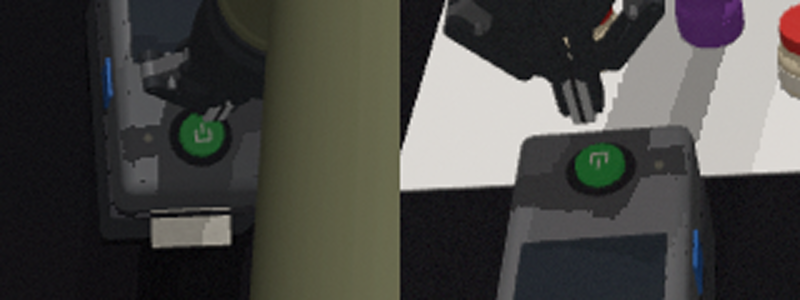

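All four fields are required in each row, so that call was refused. The picture shows the shut fingertips above the button at about (215,110) left and (583,115) right, roughly 45 mm up, which agrees with the TCP reading.

```bash
python3 -m inch '[{"x":-0.001,"y":0.0015,"z":0.015,"roll":0},{"x":-0.0015,"y":0.003,"z":0.03,"roll":0},{"x":-0.0015,"y":0.003,"z":0.04,"roll":0},{"x":-0.0015,"y":0.003,"z":0.04,"roll":0},{"x":-0.0015,"y":0.003,"z":0.04,"roll":0}]'; python3 to.py 628 -180 150
```

```text
t: 2.33
eef_pos: [627.2, -183.8, 161.1]
tcp_rot: [0.0, 0.998, 0.063, 0.0]
force: [0.3, 1.5, 0.3]
opening: 0.002
grasp_force: 0.0
[ 0.0013 -0.0037  0.0111] tcp [ 627.2 -183.8  161.1] xang 7.2 tilt [ 0.001 -0.    -1.   ] F [0.34 1.49 0.26] t 2.325
```

```bash
python3 -m inch '[{"x":0.001,"y":-0.0035,"z":0.003,"roll":0},{"x":0.001,"y":-0.0035,"z":0.006,"roll":0},{"x":0.001,"y":-0.0035,"z":0.007,"roll":0},{"x":0.001,"y":-0.0035,"z":0.008,"roll":0},{"x":0.001,"y":-0.0035,"z":0.009,"roll":0},{"x":0.001,"y":-0.0035,"z":0.009,"roll":0}]'; python3 to.py 628 -180 149
```

```text
t: 3.08
eef_pos: [627.6, -179.9, 151.9]
tcp_rot: [-0.0, 0.998, 0.063, 0.0]
force: [-0.5, 1.8, 1.9]
opening: -0.001
grasp_force: 0.9
[0.0004 0.0002 0.0029] tcp [ 627.6 -179.9  151.9] xang 7.2 tilt [ 0.  0. -1.] F [-0.5   1.83  1.91] t 3.075
```

Contact felt (Fz rising); continue in small steps.

```bash
python3 -m inch '[{"x":0,"y":0,"z":0.001,"roll":0},{"x":0,"y":0,"z":0.002,"roll":0},{"x":0,"y":0,"z":0.002,"roll":0}]'; python3 -m inch '[{"x":0,"y":0,"z":0.001,"roll":0},{"x":0,"y":0,"z":0.001,"roll":0}]';python3 to.py 628 -180 149
```

```text
t: 3.45
eef_pos: [627.7, -180.3, 149.7]
tcp_rot: [0.0, 0.998, 0.063, 0.0]
force: [0.5, 1.9, 1.8]
opening: -0.001
grasp_force: 0.8
t: 3.7
eef_pos: [627.7, -180.3, 149.2]
tcp_rot: [0.0, 0.998, 0.063, 0.0]
force: [0.2, 1.3, 4.0]
opening: 0.003
grasp_force: 2.0
[ 0.0004 -0.0002  0.0002] tcp [ 627.7 -180.3  149.2] xang 7.2 tilt [ 0. -0. -1.] F [0.19 1.34 3.95] t 3.7
```

```bash
python3 -m inch '[{"x":0,"y":0,"z":0.0005,"roll":0},{"x":0,"y":0,"z":0.0005,"roll":0},{"x":0,"y":0,"z":0.0005,"roll":0}]'; python3 -m inch '[{"x":0,"y":0,"z":0.0005,"roll":0},{"x":0,"y":0,"z":0.0005,"roll":0},{"x":0,"y":0,"z":0.0005,"roll":0}]'
```

```text
t: 4.08
eef_pos: [627.7, -180.3, 149.1]
tcp_rot: [0.0, 0.998, 0.063, 0.0]
force: [-0.9, 1.8, 6.0]
opening: 0.0
grasp_force: 3.1
t: 4.45
eef_pos: [627.7, -180.3, 149.1]
tcp_rot: [0.0, 0.998, 0.063, 0.0]
force: [-2.5, 3.2, 8.1]
opening: 0.001
grasp_force: 4.0
```

```bash
python3 -m inch '[{"x":0,"y":0,"z":-0.02,"roll":0},{"x":0,"y":0,"z":-0.05,"roll":0},{"x":0,"y":0,"z":-0.06,"roll":0},{"x":0,"y":0,"z":-0.06,"roll":0}]'; python3 to.py 569 133 130; python3 -c "
from h import *
for n in('top','scene'): snap(n,n+'3')
a=cv2.imread('pics/top3.png')[140:260,331:491];b=cv2.imread('pics/scene3.png')[190:310,140:300]
cv2.imwrite('pics/c3.png',cv2.resize(np.hstack([a,b]),(800,300),interpolation=cv2.INTER_CUBIC))"
```

```text
t: 4.95
eef_pos: [627.8, -180.7, 208.5]
tcp_rot: [0.001, 0.998, 0.063, 0.001]
force: [-0.4, -0.7, -1.2]
opening: -0.002
grasp_force: 0.0
[-0.0192 -0.3187  0.0781] tcp [ 627.8 -180.7  208.5] xang 7.2 tilt [ 0.001 -0.001 -1.   ] F [-0.41 -0.69 -1.25] t 4.95
```

View pics/c3.png

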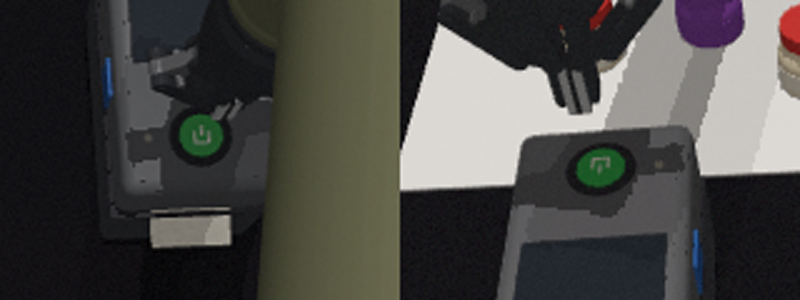

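The button at (200,135) left and (600,167) right now stands visibly lower, so it is in. Next I move to above the hold key.

```bash
python3 -m inch '[{"x":-0.003,"y":-0.05,"z":0,"roll":0},{"x":-0.006,"y":-0.1,"z":0,"roll":0},{"x":-0.009,"y":-0.15,"z":0,"roll":0},{"x":-0.012,"y":-0.2,"z":0,"roll":0},{"x":-0.015,"y":-0.25,"z":0.01,"roll":0},{"x":-0.018,"y":-0.3,"z":0.03,"roll":0},{"x":-0.0192,"y":-0.3187,"z":0.05,"roll":0},{"x":-0.0192,"y":-0.3187,"z":0.078,"roll":0},{"x":-0.0192,"y":-0.3187,"z":0.1,"roll":0},{"x":-0.0192,"y":-0.3187,"z":0.11,"roll":0},{"x":-0.0192,"y":-0.3187,"z":0.11,"roll":0},{"x":-0.0192,"y":-0.3187,"z":0.11,"roll":0}]'; python3 to.py 569 133 70;python3 -c "
from h import *
for n in('top','scene'): snap(n,n+'4')
a=cv2.imread('pics/top4.png')[170:260,160:280];b=cv2.imread('pics/scene4.png')[200:290,350:470]
cv2.imwrite('pics/c4.png',cv2.resize(np.hstack([a,b]),(800,300),interpolation=cv2.INTER_CUBIC))"
```

```text
t: 6.55
eef_pos: [569.0, 133.7, 98.6]
tcp_rot: [-0.0, 0.998, 0.063, 0.001]
force: [-0.2, 0.2, -0.1]
opening: 0.002
grasp_force: 0.0
[-0.0001  0.0007  0.0286] tcp [569.  133.7  98.6] xang 7.2 tilt [ 0.001  0.    -1.   ] F [-0.19  0.16 -0.09] t 6.55
```

View pics/c4.png

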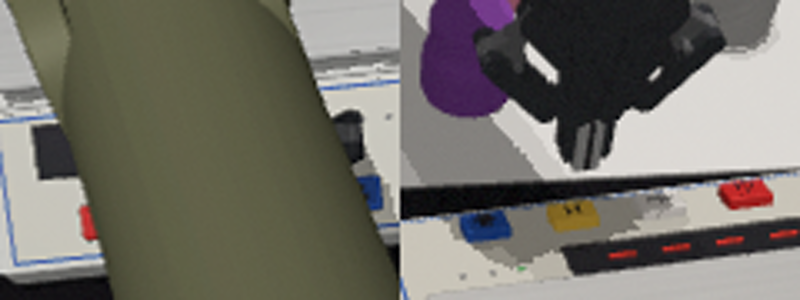

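The scene crop shows the shut tips at (585,160), right above the yellow key at (573,215). The offset is what perspective predicts for 40 mm of height. I descend.

```bash
python3 -m inch '[{"x":0,"y":0.0005,"z":0.015,"roll":0},{"x":0,"y":0.0005,"z":0.028,"roll":0},{"x":0,"y":0.0005,"z":0.034,"roll":0},{"x":0,"y":0.0005,"z":0.036,"roll":0},{"x":0,"y":0.0005,"z":0.036,"roll":0},{"x":0,"y":0.0005,"z":0.036,"roll":0}]'; python3 -m inch '[{"x":0,"y":0,"z":0.001,"roll":0},{"x":0,"y":0,"z":0.002,"roll":0},{"x":0,"y":0,"z":0.002,"roll":0}]'; python3 -m inch '[{"x":0,"y":0,"z":0.001,"roll":0},{"x":0,"y":0,"z":0.001,"roll":0}]'
```

```text
t: 7.4
eef_pos: [568.8, 133.2, 62.2]
tcp_rot: [-0.0, 0.998, 0.063, 0.0]
force: [-0.0, 0.6, -0.1]
opening: 0.003
grasp_force: 0.0
t: 7.78
eef_pos: [568.4, 133.0, 59.7]
tcp_rot: [0.0, 0.998, 0.063, -0.0]
force: [-0.4, -1.1, -0.4]
opening: 0.001
grasp_force: 0.0
t: 8.02
eef_pos: [568.7, 133.1, 58.9]
tcp_rot: [0.0, 0.998, 0.063, 0.0]
force: [-0.8, -0.5, 0.9]
opening: -0.0
grasp_force: 0.6
```

```bash
python3 -m inch '[{"x":0,"y":0,"z":0.001,"roll":0},{"x":0,"y":0,"z":0.002,"roll":0},{"x":0,"y":0,"z":0.002,"roll":0}]'; python3 -m inch '[{"x":0,"y":0,"z":0.001,"roll":0},{"x":0,"y":0,"z":0.0015,"roll":0},{"x":0,"y":0,"z":0.0015,"roll":0}]'; python3 -m inch '[{"x":0,"y":0,"z":0.0005,"roll":0},{"x":0,"y":0,"z":0.001,"roll":0},{"x":0,"y":0,"z":0.001,"roll":0}]'
```

```text
t: 8.4
eef_pos: [569.1, 133.1, 57.2]
tcp_rot: [-0.0, 0.998, 0.063, 0.001]
force: [1.0, -0.1, 2.8]
opening: 0.002
grasp_force: 1.3
t: 8.78
eef_pos: [569.0, 133.2, 55.6]
tcp_rot: [-0.0, 0.998, 0.063, 0.0]
force: [1.8, 0.6, 4.6]
opening: -0.001
grasp_force: 1.8
t: 9.15
eef_pos: [569.0, 133.2, 55.0]
tcp_rot: [0.0, 0.998, 0.063, 0.0]
force: [0.7, 0.1, 7.1]
opening: 0.001
grasp_force: 3.6
```

Fully down: travel stopped and force was rising. Now I lift, step 50 mm along the key row, and come down over the print key.

```bash
python3 -m inch '[{"x":0,"y":0,"z":-0.015,"roll":0},{"x":0,"y":0,"z":-0.03,"roll":0},{"x":0,"y":0,"z":-0.03,"roll":0},{"x":0,"y":0.025,"z":-0.03,"roll":0},{"x":0,"y":0.05,"z":-0.03,"roll":0},{"x":0,"y":0.05,"z":-0.03,"roll":0},{"x":0,"y":0.05,"z":-0.03,"roll":0},{"x":0,"y":0.05,"z":-0.03,"roll":0}]'; python3 to.py 575 83.5 62; python3 -c "
from h import *
snap('scene','scene5')
cv2.imwrite('pics/c5.png',cv2.resize(cv2.imread('pics/scene5.png')[200:290,340:460],(800,600),interpolation=cv2.INTER_CUBIC))"
```

```text
t: 10.15
eef_pos: [574.4, 85.1, 84.2]
tcp_rot: [-0.0, 0.998, 0.064, -0.0]
force: [-0.3, 0.3, 0.4]
opening: -0.0
grasp_force: 0.0
[0.0004 0.0016 0.0222] tcp [574.4  85.1  84.2] xang 7.3 tilt [-0.     0.001 -1.   ] F [-0.3   0.32  0.38] t 10.15
```

View pics/c5.png

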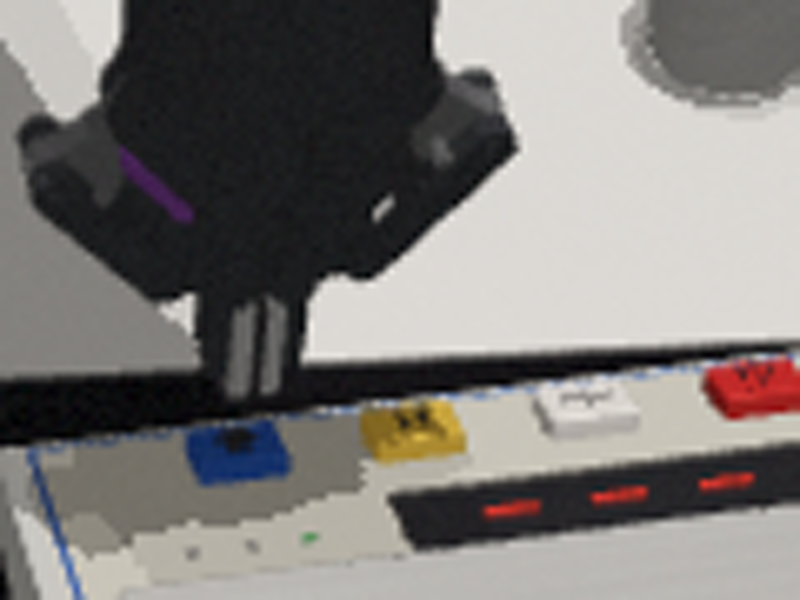

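The tips at (255,390) are over the blue key at (238,450). The yellow key at (413,430) is up again.

```bash
python3 -m inch '[{"x":0,"y":0.001,"z":0.012,"roll":0},{"x":0,"y":0.001,"z":0.022,"roll":0},{"x":0,"y":0.001,"z":0.024,"roll":0},{"x":0,"y":0.001,"z":0.025,"roll":0},{"x":0,"y":0.001,"z":0.025,"roll":0}]'; python3 -m inch '[{"x":0,"y":0,"z":0.001,"roll":0},{"x":0,"y":0,"z":0.002,"roll":0},{"x":0,"y":0,"z":0.002,"roll":0}]'; python3 -m inch '[{"x":0,"y":0,"z":0.001,"roll":0},{"x":0,"y":0,"z":0.0015,"roll":0},{"x":0,"y":0,"z":0.0015,"roll":0}]'; python3 -m inch '[{"x":0,"y":0,"z":0.0005,"roll":0},{"x":0,"y":0,"z":0.001,"roll":0},{"x":0,"y":0,"z":0.001,"roll":0}]'
```

```text
t: 10.82
eef_pos: [574.9, 82.5, 59.4]
tcp_rot: [0.0, 0.998, 0.063, -0.0]
force: [-0.3, -0.3, 0.1]
opening: -0.003
grasp_force: 0.2
t: 11.2
eef_pos: [575.5, 82.6, 57.8]
tcp_rot: [-0.0, 0.998, 0.063, 0.001]
force: [0.8, 0.5, 2.5]
opening: 0.002
grasp_force: 1.0
t: 11.58
eef_pos: [575.5, 82.6, 56.2]
tcp_rot: [-0.0, 0.998, 0.063, 0.001]
force: [-0.2, -0.8, 3.4]
opening: -0.001
grasp_force: 1.6
t: 11.95
eef_pos: [575.2, 82.5, 55.0]
tcp_rot: [0.0, 0.998, 0.063, 0.0]
force: [1.3, 0.5, 4.0]
opening: 0.001
grasp_force: 1.9
```

```bash
python3 -m inch '[{"x":0,"y":0,"z":0.0005,"roll":0},{"x":0,"y":0,"z":0.001,"roll":0},{"x":0,"y":0,"z":0.001,"roll":0},{"x":0,"y":0,"z":0.001,"roll":0}]'; python3 -m inch '[{"x":0,"y":0,"z":-0.02,"roll":0},{"x":0,"y":0,"z":-0.05,"roll":0},{"x":0,"y":0,"z":-0.1,"roll":0},{"x":0,"y":0,"z":-0.15,"roll":0},{"x":-0.03,"y":0.05,"z":-0.15,"roll":0},{"x":-0.05,"y":0.1,"z":-0.15,"roll":0},{"x":-0.05,"y":0.1,"z":-0.15,"roll":0},{"x":-0.05,"y":0.1,"z":-0.15,"roll":0},{"x":-0.05,"y":0.1,"z":-0.15,"roll":0}]'; python3 -c "
from h import *
snap('top','t6')
cv2.imwrite('pics/s6.png',cv2.resize(snap('scene','s6')['color'][...,::-1],(640,480)))"
```

```text
t: 12.45
eef_pos: [575.3, 82.5, 54.8]
tcp_rot: [0.0, 0.998, 0.063, 0.0]
force: [-0.1, -0.1, 9.9]
opening: 0.002
grasp_force: 4.4
t: 13.58
eef_pos: [537.7, -21.2, 203.7]
tcp_rot: [-0.0, 0.998, 0.064, -0.0]
force: [-0.1, 0.6, -0.5]
opening: -0.002
grasp_force: 0.0
```

View pics/s6.png

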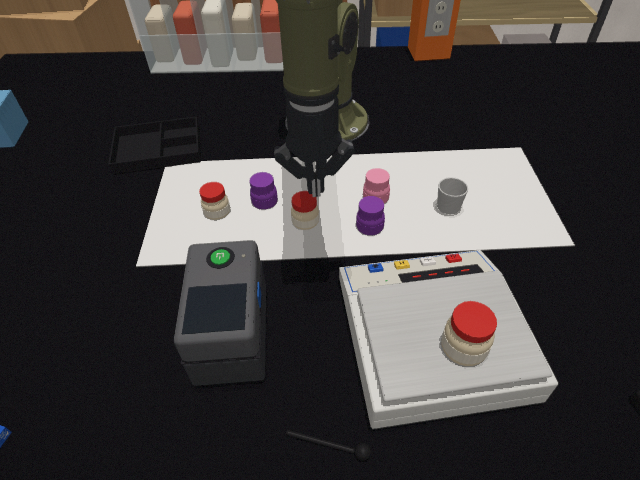

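The blue key bottomed out at 9.9 N and was released. The arm is clear at z = 204, the keys at (376–454,258–268) are all up, the jars and cup have not moved, and the green button at (220,257) is in.

```bash
python3 -c "
from bench import job
print(job.job_done())"
```

```text
the job is handed in; nothing more can be done
None
```

I pushed the printer's power button in so it stayed, pressed and released the hold key and then the print key, and handed the job in at about 13.6 s; my pushes read at most about 10 N, and the final picture shows nothing else moved, but no verdict came back.

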